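# Brush out the sensor test docks and fit the covers that match

## Task

Brush out the well of every test dock on the bench with the long brush, starting with the dock whose two pegs stand closest together and working up to the widest: two full strokes in each, down to the bottom, back up to the mouth and down again. Stand the brush upright back in its holder, and put on each dock the one cover whose holes match its pegs, pressed fully home and flat. Leave the covers that fit no dock where they lie, and do not disturb the brass pinion or the orange sensor cap.

Things in the scene. Friction and masses are not known exactly. Their poses are not given: they have to be found in the camera images.
- dock_44: Heavy (2.8 kg) grey test dock on the bench, block 116 (x) x 54 x 60 mm high. Square well 30 x 30 mm in mid-top, its floor 8 mm above the bench. Two 8 mm steel pegs with tapered tips stand 14 mm above the top on the x axis, either side of the well, 44 mm apart. Docks differ only in peg spacing (44, 60, 76); some may be absent. Origin: centre of underside, on the bench; z up.
- dock_44_mouth (a point): Centre of the well mouth of dock_44, level with the top of the block, midway between its pegs (60 mm above the bench).
- dock_60: Heavy (2.8 kg) grey test dock on the bench, block 116 (x) x 54 x 60 mm high. Square well 30 x 30 mm in mid-top, its floor 8 mm above the bench. Two 8 mm steel pegs with tapered tips stand 14 mm above the top on the x axis, either side of the well, 60 mm apart. Docks differ only in peg spacing (44, 60, 76); some may be absent. Origin: centre of underside, on the bench; z up.
- dock_60_mouth (a point): Centre of the well mouth of dock_60, level with the top of the block, midway between its pegs (60 mm above the bench).
- dock_76: Heavy (2.8 kg) grey test dock on the bench, block 116 (x) x 54 x 60 mm high. Square well 30 x 30 mm in mid-top, its floor 8 mm above the bench. Two 8 mm steel pegs with tapered tips stand 14 mm above the top on the x axis, either side of the well, 76 mm apart. Docks differ only in peg spacing (44, 60, 76); some may be absent. Origin: centre of underside, on the bench; z up.
- dock_76_mouth (a point): Centre of the well mouth of dock_76, level with the top of the block, midway between its pegs (60 mm above the bench).
- cover_44: Loose grey plastic cover, 90 g: plate 68 (x) x 44 (y) x 18 mm thick, two square 11 mm through-holes on the x axis 44 mm apart centre to centre, and in the middle an upright rib 28 mm long (x), 16 mm thick (y), top 62 mm above the underside. Lies plate down. Covers differ only in length and hole spacing (44, 52, 60, 68, 76). Origin: centre of underside; z up.
- cover_52: Loose grey plastic cover, 90 g: plate 76 (x) x 44 (y) x 18 mm thick, two square 11 mm through-holes on the x axis 52 mm apart centre to centre, and in the middle an upright rib 28 mm long (x), 16 mm thick (y), top 62 mm above the underside. Lies plate down. Covers differ only in length and hole spacing (44, 52, 60, 68, 76). Origin: centre of underside; z up.
- cover_60: Loose grey plastic cover, 90 g: plate 84 (x) x 44 (y) x 18 mm thick, two square 11 mm through-holes on the x axis 60 mm apart centre to centre, and in the middle an upright rib 28 mm long (x), 16 mm thick (y), top 62 mm above the underside. Lies plate down. Covers differ only in length and hole spacing (44, 52, 60, 68, 76). Origin: centre of underside; z up.
- cover_68: Loose grey plastic cover, 90 g: plate 92 (x) x 44 (y) x 18 mm thick, two square 11 mm through-holes on the x axis 68 mm apart centre to centre, and in the middle an upright rib 28 mm long (x), 16 mm thick (y), top 62 mm above the underside. Lies plate down. Covers differ only in length and hole spacing (44, 52, 60, 68, 76). Origin: centre of underside; z up.
- cover_76: Loose grey plastic cover, 90 g: plate 100 (x) x 44 (y) x 18 mm thick, two square 11 mm through-holes on the x axis 76 mm apart centre to centre, and in the middle an upright rib 28 mm long (x), 16 mm thick (y), top 62 mm above the underside. Lies plate down. Covers differ only in length and hole spacing (44, 52, 60, 68, 76). Origin: centre of underside; z up.
- brush: Long straight brush, 170 mm, 60 g, standing in its holder: bristle head 22 mm in diameter from the lower end to 55 mm up, 8 mm steel stem to 95 mm, square wooden handle 16 x 16 mm from 95 to 170 mm. Origin: centre of the lower (bristle) end; z runs along the brush towards the handle.
- holder: Fixed white plastic brush holder: square tube, 42 mm outside, 30 mm inside, rim 72 mm above the bench, inner floor 6 mm above the bench, on an 80 mm square foot 6 mm thick. Origin: centre of the underside; z up.
- pinion: Bystander: brass pinion about 42 mm wide, 30 mm high, on the bench near the covers. Origin: centre of the underside.
- sensor_cap: Bystander: translucent orange sensor cap 26 mm wide, 26 mm high, on the bench among the docks. Origin: centre of the underside.

How it is judged:
By the outcome, as a careful person would: the job done as asked, in the order asked, and still so for the second after the job is handed in, with the robot touching nothing.
Of dock_44, dock_60, dock_76 only 2 to 3 are there at a start; the rules pass over those that are not, and their reading is None.
At some moment in a run one of cover_44, cover_52, cover_60, cover_68, cover_76 may be knocked a few centimetres aside while the robot is not near it.
It also fails if it takes over 210 s, if anything falls off the work surface, if the arm or the gripper's body presses on something with over 40 N, if the wrist force passes 120 N, or if a joint passes its speed limit or range.

## Robot

A 7-joint arm with a two-finger parallel gripper is mounted at the origin on the work surface. World frame = base frame: x ahead of the robot, y to its left, z up, the work surface at z = 0. Lengths are in m, angles in degrees, forces in N, time in s.
With the tool pointing down it reaches from about 0.35 to 0.9 m from the base axis. Payload 19.9 kg.
Tool frame: the origin (TCP) lies midway between the tips of the shut fingers; the grasp point (between the pads) lies 19 mm behind it; z points along the fingers, y is the line along which they close (so a half turn about z gives the same grasp; the last joint's range is limited). The gripper opens to 94 mm and grips with 3 to 60 N. Pads are 16 mm wide; open, the fingers measure 119 mm over their backs; the gripper's body (75 mm by 177 mm) begins 78 mm behind the grasp point.
Start: joints at [-74.284, 23.915, -0.59, 92.452, 0.269, 63.638, -3.037], TCP at [0.194, 0.594, 0.205] pointing down, gripper open.
Joint ranges: [-161.28, 161.28], [-22.2, 115.67], [-73.04, 71.86], [3.21, 147.25], [-68.34, 248.33], [10.77, 114.83], [-161.83, 161.83]. Speed limits (degrees/s): [108.29, 108.29, 136.94, 136.94, 172.46, 172.46, 172.46].

## Interface

Orientations are given as a 3x3 rotation matrix whose columns are the frame's x, y, z axes.
In Python, from bench import * gives the robot as it stands.
- The arm moves only by the shell command python3 -m jog 'ROWS' [OPENING] [FORCE]. ROWS is JSON, a list of rows, each a list of 2 entries, a list of its own where there are three numbers: the shift along the tool's x, y, z in m, then the turn about the tool's z in rad. In form: [[[x, y, z], roll], ...]. A call has 1 to 5 rows; each row shifts and turns the commanded pose from where the row before left it, along the tool's axes as they then stand; what a row does not reach is not made up. A row lasts 1/10 s, in which the tool goes at most 50 mm and 8.59 degrees, less where a joint would pass 70% of its speed; a pose out of reach is approached as far as the arm can. A call with a gripper value outside its range is refused whole. OPENING is the opening, from -1 (shut) to 1 (fully open), set as the call begins (- or left out, the last holds). The fingers move at their own pace and stop on an object; FORCE is the grip in N (left out, the last holds). Time passes only in rows, so rows that do not move let the fingers close. It gives the time, the measured TCP pose, the force, the opening and the grip force at its end, in the units of the state.
- get_obs(): the state, without advancing time (a new reading comes with each control period).
- capture(name): name is "side" or "top"; returns (picture, depth): 420x560x3 uint8, red, green, blue; 420x560 float32, m along the optical axis (not along the pixel's ray), 0 where there is no reading.
- get_calibration(name): a dict with "camera_matrix" (3x3 intrinsics, pixels), "k1" (the pictures are not rectified: a ray, as slopes to the right and down, at radius r is drawn at 1 + k1 r^2 times it, then the intrinsics apply), "R" (3x3) and "t" (3): a world point X has camera coordinates R X + t. Camera axes: x right, y down, z forward; pixel columns grow to the right and rows downward; lengths in m; the calibration is good to about 2 mm. A picture is of the moment at which its call begins. get_calibration takes no time and is no camera call.
- hand_in(): hands the job in; it is judged then, once.
The state is a dict: "time": time; "qpos": joint angles; "joint_velocities": joint speeds; "effort": joint torques, N m; "tool_pos": TCP position; "ee_rot": TCP orientation; "force": force on the tool from outside, world axes, zero at the start; "wrist_torque": the same for the moment, N m; "width": finger opening in m; "finger_force": force on a finger pad.
Only numpy, scipy, OpenCV 4.12 (cv2) and the standard library are available. Lean on these libraries where they do the work, as an engineer would, in place of code of your own. Each camera call takes 0.05 s, during which the arm holds its last target. There are 200 camera calls.

## Working session

There is one attempt and no reset: what is moved stays moved. The work goes in short steps, Python scripts to look and compute and a shell command to move; the robot and the scene stay as the last step left them, time stands still between calls to the robot, and variables do not carry over. Pictures are saved under pics/ and viewed, at most 14 in all, crops included, and the job is handed in when it is done.

```bash
mkdir -p pics; ls; python3 - <<'E'
from bench import *
import cv2,numpy as np
o=get_obs(); print({k:np.round(v,3).tolist() for k,v in o.items()})
for n in("top","side"):
    p,d=capture(n); cv2.imwrite(f"pics/{n}0.png",p[:,:,::-1]); np.savez(f"pics/{n}0.npz",p=p,d=d)
    c=get_calibration(n); print(n,{k:np.round(v,4).tolist() for k,v in c.items()})
E
```

```text
pics
{'time': 0.0, 'qpos': [-74.283, 23.949, -0.589, 92.483, 0.268, 63.635, -3.037], 'joint_velocities': [-0.0, 0.016, -0.047, -0.021, -0.093, -0.071, -0.063], 'effort': [0.001, -85.128, 0.639, -42.598, -0.049, 0.019, 0.0], 'tool_pos': [0.194, 0.594, 0.205], 'ee_rot': [[-0.951, 0.311, -0.0], [0.311, 0.951, -0.001], [-0.0, -0.001, -1.0]], 'force': [0.171, -0.109, 0.862], 'wrist_torque': [0.011, -0.039, 0.048], 'finger_force': 0.0, 'width': 0.094}
top {'camera_matrix': [[446.2771, 0.0, 276.1436], [0.0, 446.2771, 211.6929], [0.0, 0.0, 1.0]], 'k1': -0.0701, 'R': [[-0.011, -0.9999, -0.0034], [-0.9895, 0.0114, -0.1441], [0.1441, 0.0018, -0.9896]], 't': [-0.004, 0.5346, 0.898]}
side {'camera_matrix': [[379.6148, 0.0, 276.5737], [0.0, 379.6148, 202.3684], [0.0, 0.0, 1.0]], 'k1': -0.0404, 'R': [[-0.9852, -0.1715, 0.0016], [-0.1253, 0.7135, -0.6894], [0.1171, -0.6794, -0.7244]], 't': [0.5306, 0.1443, 0.71]}
```

View pics/top0.png

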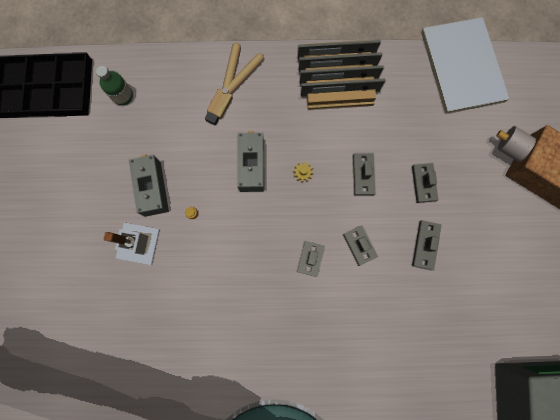

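View pics/side0.png

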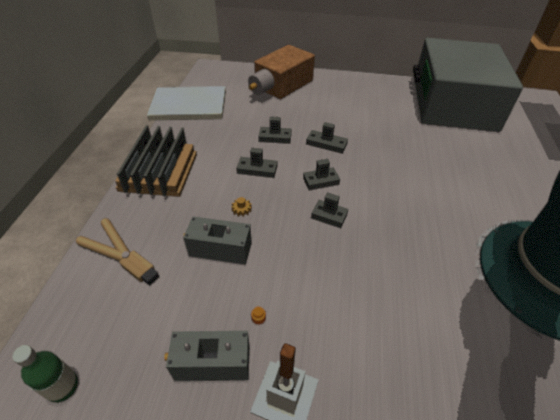

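The top view shows two docks, at (149,185) and (250,161), with the holder and brush at (137,243). The five covers are at (364,174), (425,183), (427,245), (360,245) and (311,258). The pinion is at (303,172) and the cap at (191,213). The side view shows the same layout.

```bash
cat > h.py <<'E'
from bench import *
import cv2,numpy as np
def cal(n):
    c=get_calibration(n); return [np.array(c[k],float) for k in("camera_matrix","R","t")]+[np.array([c["k1"],0,0,0],float)]
def rays(n,uv):
    K,R,t,D=cal(n); s=cv2.undistortPoints(np.array(uv,float).reshape(-1,1,2),K,D).reshape(-1,2)
    return -R.T@t, np.c_[s,np.ones(len(s))]@R      # centre, world dirs (unit depth)
def onplane(n,uv,z):
    C,d=rays(n,uv); return C+d*((z-C[2])/d[:,2])[:,None]
def cloud(n,d):
    h,w=d.shape; v,u=np.mgrid[:h,:w]; C,r=rays(n,np.c_[u.ravel(),v.ravel()])
    P=(C+r*d.reshape(-1,1)).reshape(h,w,3); P[d<=0]=np.nan; return P
def proj(n,X):
    K,R,t,D=cal(n); return cv2.projectPoints(np.array(X,float).reshape(-1,1,3),cv2.Rodrigues(R)[0],t,K,D)[0].reshape(-1,2)
E
python3 - <<'E'
from h import *
f=np.load("pics/top0.npz"); P=cloud("top",f["d"])
Z=P[...,2]; print("bench z",np.nanmedian(Z[280:320,100:500]))
m=((Z>0.009)).astype(np.uint8); n,l,s,c=cv2.connectedComponentsWithStats(m)
for i in range(1,n):
    if s[i,4]<60 or s[i,1]<115 or s[i,1]>300 or s[i,0]>470: continue
    p=P[l==i]; hi=p[:,2]
    print(c[i].round(),s[i,4],"z95",np.nanpercentile(hi,[20,50,80,98]).round(3))
    for lo,up in((.012,.03),(.045,.072),(.0,.3)):
        q=p[(hi>lo)&(hi<up)]
        if len(q)>20:
            r=cv2.minAreaRect((q[:,:2]*1000).astype(np.float32)); print("   ",lo,len(q),np.round(r[0],1),np.round(r[1],1),round(r[2],1))
p=f["p"]
for nm,(x,y,w,h) in dict(docks=(110,110,180,120),covers=(280,130,180,150)).items():
    cv2.imwrite(f"pics/{nm}.png",cv2.resize(p[y:y+h,x:x+w,::-1],None,fx=4,fy=4,interpolation=cv2.INTER_CUBIC))
E
```

```text
bench z -0.0006932289083170229
[250. 161.] 1432 z95 [0.057 0.059 0.061 0.064]
    0.012 82 [622.9  43.3] [52.1 75.2] 89.1
    0.045 1259 [644.3  42.7] [ 52.9 118. ] 89.8
    0.0 1432 [649.2  42.8] [ 53.6 128. ] 89.5
[364. 174.] 845 z95 [0.016 0.018 0.023 0.063]
    0.012 677 [ 620.7 -202.1] [45.1 92.1] 89.5
    0.045 130 [ 620.7 -201.7] [27.9 16.1] 0.5
    0.0 845 [ 620.7 -202.1] [45.1 92.1] 89.5
[148. 185.] 1686 z95 [0.041 0.058 0.06  0.063]
    0.012 173 [600.9 263.5] [127.2  53.2] 10.0
    0.045 1304 [595.  263.3] [115.6  54.7] 11.6
    0.0 1686 [600.6 264.4] [127.3  54.8] 11.6
[303. 171.] 248 z95 [0.012 0.014 0.027 0.032]
    0.012 176 [627.4 -70.7] [41.6 40.5] 87.4
    0.0 248 [626.8 -70.8] [41.9 41.7] 87.8
[425. 182.] 749 z95 [0.016 0.018 0.036 0.063]
    0.012 549 [ 599.8 -337.3] [83.1 45.1] 4.6
    0.045 130 [ 599.3 -336.2] [25.8 17.5] 3.7
    0.0 749 [ 599.8 -337.3] [83.1 45.1] 4.6
[191. 212.] 115 z95 [0.016 0.022 0.026 0.028]
    0.012 111 [539.3 174.7] [24.5 22.3] 89.2
    0.0 115 [538.7 174.4] [25.1 23.4] 88.8
[427. 245.] 956 z95 [0.016 0.018 0.025 0.063]
    0.012 751 [ 462.5 -333. ] [ 44.5 101. ] 77.0
    0.045 141 [ 463.1 -331. ] [17.6 28.6] 81.1
    0.0 956 [ 462.5 -333. ] [ 44.5 101. ] 77.0
[360. 245.] 714 z95 [0.016 0.018 0.035 0.063]
    0.012 555 [ 464.2 -187.9] [76.  45.1] 24.9
    0.045 126 [ 464.2 -187.5] [28.1 16.3] 26.5
    0.0 714 [ 464.2 -187.9] [76.  45.1] 24.9
[128. 241.] 723 z95 [0.048 0.07  0.129 0.175]
    0.012 61 [473.2 289.4] [38.8 41.6] 77.9
    0.045 343 [473.9 292.5] [45.1 42.3] 78.6
    0.0 723 [475.1 292.3] [45.1 45.4] 78.5
[311. 258.] 625 z95 [0.016 0.018 0.025 0.063]
    0.012 499 [437.2 -82.9] [44.  67.9] 75.1
    0.045 115 [437.1 -82.7] [16.5 27.7] 75.0
    0.0 625 [437.1 -82.9] [44.1 68.1] 75.2
```

View pics/docks.png

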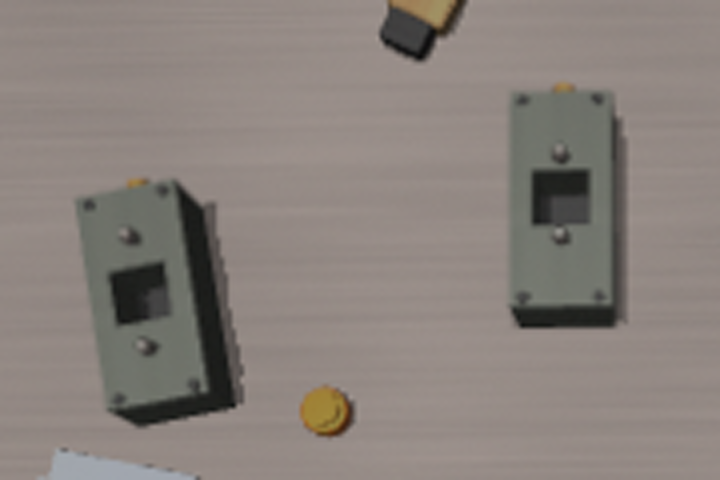

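View pics/covers.png

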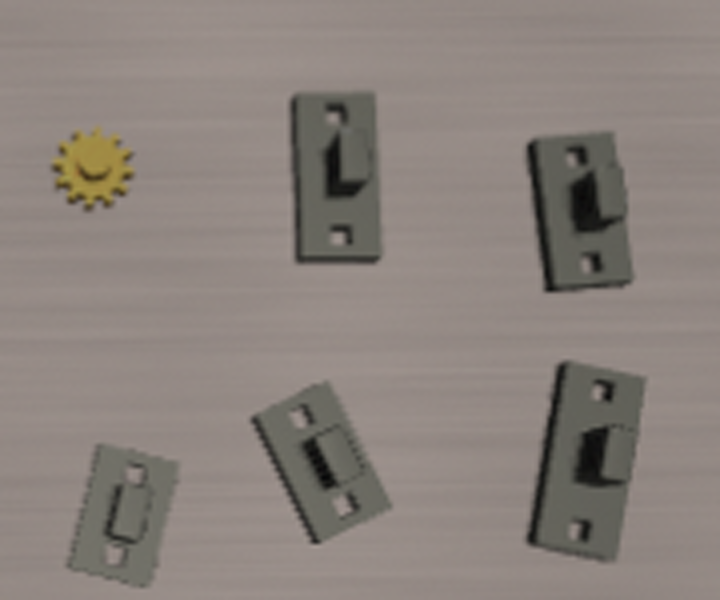

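Dock pegs in the crop are at (561,152)/(561,234) for the right dock and (129,236)/(146,346) for the left. Their ratio is about 1.33, so the right one is dock_44 and the left one dock_60. Cover lengths are 68 mm at (311,258), 76 at (360,245), 83 at (425,183), 92 at (364,174) and 101 at (427,245). I'll refine the pegs, holder and brush next.

```bash
python3 - <<'E'
from h import *
f=np.load("pics/top0.npz"); p=f["p"]; P=cloud("top",f["d"]); 
for nm,a in dict(d44=[(561,152),(561,234)],d60=[(129,236),(146,346)]).items():
    uv=(np.array(a)+.5)/4-.5+110; X=onplane("top",uv,.072); e=X[0]-X[1]
    print(nm,"mid",X.mean(0).round(4),"dist",np.linalg.norm(e).round(4),"ang",np.degrees(np.arctan2(e[1],e[0])).round(1))
g=np.load("pics/side0.npz"); Q=cloud("side",g["d"])
print("side bench",np.nanmedian(Q[300:360,330:360,2]))
for nm,pp,PP in(("top",p,P),("side",g["p"],Q)):
    # dock tops: points z .054-.064
    for lo,hi in(((.57,-.0),(.72,.08)),((.52,.22),(.67,.31))):
        k=(PP[...,2]>.054)&(PP[...,2]<.066)&np.all(PP[...,:2]>lo,-1)&np.all(PP[...,:2]<hi,-1)
        r=cv2.minAreaRect((PP[k][:,:2]*1000).astype(np.float32)); print(nm,"docktop",np.round(r,1) if 0 else r)
    k=(PP[...,2]>.066)&(PP[...,2]<.078)&(PP[...,0]>.43)&(PP[...,0]<.52)&(PP[...,1]>.25)&(PP[...,1]<.34)
    print(nm,"rim",cv2.minAreaRect((PP[k][:,:2]*1000).astype(np.float32)))
    k=(PP[...,2]>.09)&(PP[...,0]>.41)&(PP[...,0]<.54)&(PP[...,1]>.22)&(PP[...,1]<.36)
    q=PP[k]; print("brush pts",len(q))
    for z in np.arange(.09,.19,.015):
        w=q[(q[:,2]>=z)&(q[:,2]<z+.015)]
        if len(w): print("  ",z.round(3),len(w),w.mean(0).round(4),w.min(0).round(3),w.max(0).round(3))
    k=(PP[...,2]>.003)&(PP[...,2]<.010)&(PP[...,0]>.42)&(PP[...,0]<.53)&(PP[...,1]>.23)&(PP[...,1]<.35)
    print(nm,"foot",cv2.minAreaRect((PP[k][:,:2]*1000).astype(np.float32)))
E
```

```text
d44 mid [0.6426 0.0429 0.072 ] dist 0.0436 ang -0.1
d60 mid [0.594  0.2613 0.072 ] dist 0.059 ang 10.6
side bench 0.00016083475425388016
top docktop ((644.4940185546875, 42.514190673828125), (117.96444702148438, 52.64310073852539), 0.29951244592666626)
top docktop ((595.0185546875, 263.6888122558594), (115.4524917602539, 53.9007453918457), 11.633855819702148)
top rim ((473.843505859375, 293.12103271484375), (44.2632942199707, 42.34734344482422), 79.1712646484375)
brush pts 185
   0.09 4 [0.4716 0.2859 0.104 ] [0.467 0.285 0.103] [0.476 0.287 0.105]
   0.105 18 [0.4721 0.2857 0.1121] [0.466 0.284 0.105] [0.48  0.288 0.119]
   0.12 26 [0.4719 0.2861 0.1268] [0.465 0.283 0.12 ] [0.48  0.292 0.135]
   0.135 28 [0.4722 0.2863 0.1424] [0.465 0.284 0.135] [0.48  0.296 0.15 ]
   0.15 25 [0.4724 0.2858 0.1577] [0.465 0.283 0.151] [0.48  0.29  0.165]
   0.165 84 [0.4733 0.2913 0.1735] [0.465 0.284 0.165] [0.482 0.3   0.18 ]
top foot ((477.8797607421875, 290.2539367675781), (100.06098937988281, 117.12123107910156), 1.6048030853271484)
side docktop ((645.4979858398438, 43.293113708496094), (116.
[... 151 characters left out ...]
 10.785194396972656)
side rim ((475.3417053222656, 291.7196350097656), (44.03689193725586, 42.682918548583984), 79.35995483398438)
brush pts 467
   0.09 6 [0.4771 0.2977 0.0999] [0.473 0.296 0.091] [0.482 0.3   0.105]
   0.105 52 [0.4744 0.2983 0.1123] [0.467 0.29  0.106] [0.483 0.301 0.12 ]
   0.12 53 [0.4744 0.2984 0.1273] [0.466 0.288 0.12 ] [0.483 0.301 0.135]
   0.135 65 [0.4744 0.2989 0.1426] [0.467 0.289 0.136] [0.483 0.301 0.15 ]
   0.15 69 [0.4743 0.2989 0.1574] [0.467 0.291 0.15 ] [0.483 0.301 0.164]
   0.165 222 [0.4751 0.2938 0.1742] [0.466 0.284 0.165] [0.484 0.301 0.178]
side foot ((485.41912841796875, 289.723876953125), (80.293212890625, 102.18206024169922), 79.38621520996094)
```

```bash
cat >> h.py <<'E'
def togo(x,y,z,yaw):
    """yaw: wanted world angle (deg, mod 180) of tool y; prints roll (rad) then shift in tool axes after that roll"""
    o=get_obs(); R=np.array(o["ee_rot"]); a=np.degrees(np.arctan2(R[1,1],R[0,1]))
    dy=(yaw-a+90)%180-90; c,s=np.cos(np.radians(dy)),np.sin(np.radians(dy))
    R2=np.array([[c,-s,0],[s,c,0],[0,0,1]])@R
    print("roll",round(-np.radians(dy),3),"shift",(R2.T@(np.array([x,y,z])-o["tool_pos"])).round(4),"tcp",np.round(o["tool_pos"],4),"yaw",a.round(2),"F",np.round(o["force"],1),"w",round(o["width"],4),"q1,q7",round(o["qpos"][0]),round(o["qpos"][6]),"t",round(o["time"],1),"tilt",R[:2,2].round(4))
E
python3 - <<'E'
from h import *
for n in("top","side"):
    f=np.load(f"pics/{n}0.npz"); PP=cloud(n,f["d"])
    k=(PP[...,2]>.168)&(PP[...,0]>.41)&(PP[...,0]<.54)&(PP[...,1]>.22)&(PP[...,1]<.36)
    print(n,"handle top",cv2.minAreaRect((PP[k][:,:2]*1000).astype(np.float32)))
off=np.array([280,130])
for nm,a in dict(c44=[(135,472),(115,553)],c60=[(576,157),(592,263)]).items():
    X=onplane("top",(np.array(a)+.5)/4-.5+off,.016); e=X[0]-X[1]
    print(nm,X.mean(0).round(4),np.linalg.norm(e).round(4),np.degrees(np.arctan2(e[1],e[0])).round(1))
togo(.4740,.2922,.205,90); togo(.4740,.2922,.205,0)
E
```

```text
top handle top ((473.63507080078125, 292.59088134765625), (14.691023826599121, 15.626778602600098), 76.04442596435547)
side handle top ((475.3883361816406, 292.2402648925781), (16.20816421508789, 16.2326717376709), 77.91676330566406)
c44 [ 0.4384 -0.0825  0.016 ] 0.0442 -15.1
c60 [ 0.5995 -0.3376  0.016 ] 0.0594 5.0
roll -0.316 shift [-2.800e-01 -3.016e-01  2.000e-04] tcp [0.194  0.5938 0.2049] yaw 71.91 F [-0.6 -1.  -0.5] w 0.0937 q1,q7 -74 -3 t 0.1 tilt [-0.0003 -0.0011]
roll 1.255 shift [-0.3016  0.28   -0.0004] tcp [0.194  0.5938 0.2049] yaw 71.91 F [-0.6 -1.  -0.5] w 0.0937 q1,q7 -74 -3 t 0.1 tilt [-0.0003 -0.0011]
```

```bash
python3 -m jog '[[[0,0,0],-0.107],[[-0.034,-0.024,0],0],[[-0.034,-0.024,0],0],[[-0.034,-0.024,0],0],[[-0.034,-0.024,0],0]]' >/dev/null
python3 -m jog '[[[-0.034,-0.024,0],0],[[-0.034,-0.024,0],0],[[-0.034,-0.024,0],0],[[-0.034,-0.024,0],0],[[-0.034,-0.024,0],0]]' >/dev/null
python3 -m jog '[[[-0.031,-0.021,0],0],[[0,0,0],0],[[0,0,0],0]]'
python3 -c "from h import *; togo(.4745,.2924,.122,78)"
```

```text
time: 1.4
tool_pos: [0.4747, 0.292, 0.2052]
ee_rot: [[-0.978, 0.209, -0.001], [0.209, 0.978, -0.0], [0.0, -0.0, -1.0]]
force: [-0.1, 1.5, 0.1]
width: 0.0938
finger_force: 0.0
roll -0.001 shift [0.0003 0.0004 0.0832] tcp [0.4747 0.292  0.2052] yaw 77.96 F [-0.1  1.5  0.1] w 0.0938 q1,q7 -42 46 t 1.4 tilt [-0.0005 -0.0004]
```

```bash
python3 -m jog '[[[0,0,0.03],0],[[0,0,0.03],0],[[0,0,0.023],0],[[0,0,0],0],[[0,0,0],0]]' >/dev/null
python3 -m jog '[[[0,0,0],0],[[0,0,0],0],[[0,0,0],0],[[0,0,0],0],[[0,0,0],0]]' -1 25 >/dev/null
python3 -m jog '[[[0,0,0],0],[[0,0,0],0],[[0,0,0],0],[[0,0,0],0],[[0,0,0],0]]'
python3 -c "from h import *; togo(.4745,.2924,.122,78)"
```

```text
time: 2.9
tool_pos: [0.4747, 0.2924, 0.1224]
ee_rot: [[-0.978, 0.207, 0.0], [0.207, 0.978, -0.0], [-0.0, -0.0, -1.0]]
force: [1.3, 0.7, -0.9]
width: 0.0178
finger_force: 0.0
roll 0.001 shift [0.0002 0.     0.0004] tcp [0.4747 0.2924 0.1224] yaw 78.04 F [ 1.3  0.7 -0.9] w 0.0178 q1,q7 -41 47 t 2.9 tilt [ 0.     -0.0001]
```

```bash
python3 -m jog '[[[0,0,0],0],[[0,0,0],0],[[0,0,0],0],[[0,0,0],0]]'
```

```text
time: 3.3
tool_pos: [0.4746, 0.2924, 0.1224]
ee_rot: [[-0.978, 0.207, -0.0], [0.207, 0.978, -0.0], [-0.0, -0.0, -1.0]]
force: [0.8, 0.2, 0.1]
width: 0.0158
finger_force: 25.0
```

```bash
python3 -m jog '[[[0,0,-0.02],0],[[0,0,-0.03],0],[[0,0,-0.03],0],[[0,0,-0.03],0],[[0,0,-0.01],0]]' >/dev/null
python3 -m jog '[[[-0.027,-0.026,0],0],[[-0.027,-0.026,0],0],[[-0.027,-0.026,0],0],[[-0.027,-0.026,0],0],[[-0.027,-0.026,0],0]]' >/dev/null
python3 -m jog '[[[-0.027,-0.026,0],0],[[-0.027,-0.026,0],0],[[-0.028,-0.027,0],0],[[0,0,0],0],[[0,0,0],0]]'
python3 - <<'E'
from h import *
togo(.644,.043,.2424,78)
for n in("top","side"):
    p,d=capture(n); cv2.imwrite(f"pics/{n}1.png",p[:,:,::-1]); np.savez(f"pics/{n}1.npz",p=p,d=d)
    P=cloud(n,d); k=(P[...,2]>.08)&(P[...,2]<.215)&(abs(P[...,0]-.644)<.05)&(abs(P[...,1]-.043)<.05)
    q=P[k]
    for z in np.arange(.1,.21,.02):
        w=q[(q[:,2]>=z)&(q[:,2]<z+.02)]
        if len(w)>3: print(n,z.round(2),len(w),np.median(w,0).round(4),w[:,0].min().round(3),w[:,0].max().round(3),w[:,1].min().round(3),w[:,1].max().round(3))
p,d=capture("side"); cv2.imwrite("pics/s1c.png",cv2.resize(p[100:300,130:330,::-1],None,fx=3,fy=3))
E
```

```text
time: 4.8
tool_pos: [0.6435, 0.0421, 0.2413]
ee_rot: [[-0.978, 0.209, -0.001], [0.209, 0.978, -0.0], [0.001, -0.001, -1.0]]
force: [0.6, 0.3, -1.2]
width: 0.0156
finger_force: 25.0
roll -0.001 shift [-0.0003  0.001  -0.0011] tcp [0.6435 0.0421 0.2413] yaw 77.95 F [ 0.6  0.3 -1.2] w 0.0156 q1,q7 -18 77 t 4.8 tilt [-0.0014 -0.0005]
side 0.12 74 [0.6404 0.0515 0.1327] 0.632 0.654 0.038 0.055
side 0.14 108 [0.6393 0.0515 0.1499] 0.632 0.655 0.037 0.056
side 0.16 161 [0.6403 0.0508 0.1724] 0.632 0.654 0.033 0.055
side 0.18 75 [0.6428 0.0462 0.1836] 0.633 0.653 0.034 0.053
side 0.2 37 [0.6422 0.0459 0.2081] 0.64 0.647 0.041 0.048
```

View pics/s1c.png

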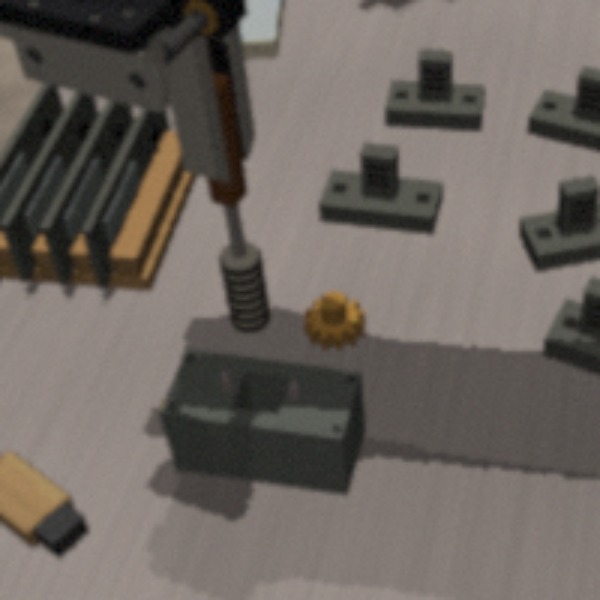

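The brush hangs straight above dock_44's well, with its tip near (245,325) in the crop and the well near (265,395).

```bash
python3 -m jog '[[[-0.001,0.001,0.03],0],[[0,0,0.03],0],[[0,0,0.02],0],[[0,0,0.02],0],[[0,0,0.01],0]]' 
python3 -m jog '[[[0,0,0.004],0],[[0,0,0],0],[[0,0,0],0]]'
python3 -c "from h import *; togo(.644,.043,.125,78)"
```

```text
time: 5.45
tool_pos: [0.6438, 0.0448, 0.1309]
ee_rot: [[-0.979, 0.206, -0.002], [0.206, 0.979, -0.0], [0.002, -0.0, -1.0]]
force: [-0.8, -0.7, 0.2]
width: 0.0159
finger_force: 25.0
time: 5.75
tool_pos: [0.6453, 0.0439, 0.1295]
ee_rot: [[-0.978, 0.207, 0.001], [0.207, 0.978, 0.0], [-0.001, 0.0, -1.0]]
force: [1.1, 0.7, 0.1]
width: 0.0158
finger_force: 25.0
roll 0.001 shift [ 0.0011 -0.0012  0.0045] tcp [0.6453 0.0439 0.1295] yaw 78.05 F [1.1 0.7 0.1] w 0.0158 q1,q7 -18 79 t 5.8 tilt [0.0013 0.0001]
```

```bash
python3 -m jog '[[[0.001,-0.001,0.002],0],[[0,0,0.001],0],[[0,0,0.001],0],[[0,0,0],0],[[0,0,0],0]]'|egrep 'tool_pos|force' 
python3 -m jog '[[[0,0,0.001],0],[[0,0,0],0],[[0,0,0],0]]'|egrep 'tool_pos|force'
```

```text
tool_pos: [0.6437, 0.0429, 0.1245]
force: [-0.6, -1.3, -1.2]
finger_force: 25.0
tool_pos: [0.644, 0.0429, 0.1244]
force: [-2.1, -0.2, 9.4]
finger_force: 25.0
```

```bash
python3 -m jog '[[[0,0,-0.02],0],[[0,0,-0.02],0],[[0,0,-0.015],0],[[0,0,0],0],[[0,0,0],0]]'|egrep 'tool_pos|force' 
python3 -m jog '[[[0,0,0.02],0],[[0,0,0.02],0],[[0,0,0.01],0],[[0,0,0.004],0],[[0,0,0],0]]'|egrep 'tool_pos|force'
python3 -m jog '[[[0,0,0.001],0],[[0,0,0],0],[[0,0,0],0]]'|egrep 'tool_pos|force|width'
```

```text
tool_pos: [0.6435, 0.043, 0.178]
force: [-0.1, 0.1, -0.1]
finger_force: 25.0
tool_pos: [0.6437, 0.0427, 0.1242]
force: [-0.6, 0.1, -1.0]
finger_force: 25.0
tool_pos: [0.6438, 0.0428, 0.1239]
force: [-1.4, -0.9, 7.4]
width: 0.0159
finger_force: 25.0
```

```bash
python3 -m jog '[[[0,0,-0.02],0],[[0,0,-0.03],0],[[0,0,-0.03],0],[[0,0,-0.03],0],[[0,0,0],0]]' >/dev/null
python3 -m jog '[[[0.013,0.029,0],0],[[0.013,0.029,0],0],[[0.013,0.029,0],0],[[0.013,0.029,0],0],[[0.013,0.029,0],0]]' >/dev/null
python3 -m jog '[[[0.013,0.029,0],0],[[0.014,0.03,0],0],[[0,0,0],0],[[0,0,0],0],[[0,0,0],0]]' >/dev/null
python3 - <<'E'
from h import *
togo(.5955,.2625,.1242,78)
p,d=capture("side"); np.savez("pics/side2.npz",p=p,d=d); P=cloud("side",d)
k=(P[...,2]>.11)&(P[...,2]<.16)&(abs(P[...,0]-.595)<.04)&(abs(P[...,1]-.262)<.04); q=P[k]
print(len(q),q.min(0).round(4),q.max(0).round(4))
k=(P[...,2]>.054)&(P[...,2]<.066)&(abs(P[...,0]-.595)<.08)&(abs(P[...,1]-.262)<.045); print(cv2.minAreaRect((P[k][:,:2]*1000).astype(np.float32)))
E
```

```text
roll -0.001 shift [0.0011 0.002  0.1089] tcp [0.5962 0.2604 0.2331] yaw 77.96 F [-0.1  0.7 -0. ] w 0.0157 q1,q7 -35 56 t 9.3 tilt [-0.0002 -0.0008]
246 [0.5838 0.2536 0.1167] [0.6035 0.2713 0.1594]
((597.0020751953125, 262.719970703125), (116.43563079833984, 56.21666717529297), 10.363592147827148)
```

```bash
python3 -m jog '[[[0,0.002,0.03],0],[[0,0,0.03],0],[[0,0,0.02],0],[[0,0,0.02],0],[[0,0,0.005],0]]' |egrep 'tool_pos|force'
python3 -m jog '[[[0,0,0.003],0],[[0,0,0],0],[[0,0,0],0]]'|egrep 'tool_pos|force'
python3 -m jog '[[[0,0,0.001],0],[[0,0,0],0],[[0,0,0],0]]'|egrep 'tool_pos|force'
```

```text
tool_pos: [0.5957, 0.262, 0.1264]
force: [-0.8, -0.4, 0.0]
finger_force: 25.0
tool_pos: [0.5969, 0.2636, 0.1265]
force: [-1.0, 0.3, -0.4]
finger_force: 25.0
tool_pos: [0.5964, 0.2636, 0.1247]
force: [0.0, 0.3, -0.8]
finger_force: 25.0
```

```bash
python3 -m jog '[[[0,0,0.001],0],[[0,0,0.0005],0],[[0,0,0],0],[[0,0,0],0]]'|egrep 'tool_pos|force'
python3 -m jog '[[[0,0,-0.02],0],[[0,0,-0.02],0],[[0,0,-0.015],0],[[0,0,0],0],[[0,0,0],0]]'|egrep 'tool_pos|force' 
python3 -m jog '[[[0,0,0.02],0],[[0,0,0.02],0],[[0,0,0.01],0],[[0,0,0.004],0],[[0,0,0.001],0]]'|egrep 'tool_pos|force'
python3 -m jog '[[[0,0,0],0],[[0,0,0],0],[[0,0,0],0]]'|egrep 'tool_pos|force|width'
```

```text
tool_pos: [0.5966, 0.2636, 0.1239]
force: [-2.8, -1.5, 10.9]
finger_force: 25.0
tool_pos: [0.5962, 0.2635, 0.1775]
force: [0.8, -0.7, -1.0]
finger_force: 25.0
tool_pos: [0.5967, 0.2628, 0.1234]
force: [-3.1, -4.8, 18.1]
finger_force: 25.0
tool_pos: [0.5966, 0.2628, 0.1235]
force: [-3.4, -2.8, 10.4]
width: 0.0161
finger_force: 25.0
```

```bash
python3 -m jog '[[[0,0,-0.02],0],[[0,0,-0.03],0],[[0,0,-0.03],0],[[0,0,-0.03],0],[[0,0,0],0]]' >/dev/null
python3 -m jog '[[[0.025,0.001,0],0],[[0.025,0.001,0],0],[[0.025,0.001,0],0],[[0.025,0.001,0],0],[[0.025,0,0],0]]' >/dev/null
python3 -m jog '[[[0,0,0],0],[[0,0,0],0],[[0,0,0],0]]' >/dev/null
python3 - <<'E'
from h import *
togo(.4747,.2924,.1222,78)
p,d=capture("side"); np.savez("pics/side3.npz",p=p,d=d); P=cloud("side",d)
for lo,hi in((.11,.165),(.066,.078)):
    k=(P[...,2]>lo)&(P[...,2]<hi)&(abs(P[...,0]-.475)<.04)&(abs(P[...,1]-.292)<.04); q=P[k]
    print(len(q),q.min(0).round(4),q.max(0).round(4),cv2.minAreaRect((q[:,:2]*1000).astype(np.float32)))
E
```

```text
roll -0.0 shift [ 0.0006 -0.0007  0.1105] tcp [0.4755 0.293  0.2327] yaw 77.99 F [ 0.3  0.2 -1.1] w 0.0159 q1,q7 -44 46 t 13.5 tilt [ 0.     -0.0005]Traceback (most recent call last):
  File "<stdin>", line 6, in <module>
    return umr_minimum(a, axis, None, out, keepdims, initial, where)
ValueError: zero-size array to reduction operation minimum which has no identity
```

```bash
python3 -m jog '[[[0,-0.001,0.03],0],[[0,0,0.03],0],[[0,0,0.02],0],[[0,0,0.02],0],[[0,0,0.005],0]]' |egrep 'tool_pos|force'
python3 -m jog '[[[0,0,0.003],0],[[0,0,0],0],[[0,0,0],0]]'|egrep 'tool_pos|force'
python3 -m jog '[[[0,0,0.001],0],[[0,0,0],0],[[0,0,0],0]]'|egrep 'tool_pos|force'
```

```text
tool_pos: [0.4743, 0.2914, 0.1258]
force: [0.4, -0.6, -0.5]
finger_force: 25.0
tool_pos: [0.4751, 0.2926, 0.1258]
force: [0.3, -0.5, 0.0]
finger_force: 25.0
tool_pos: [0.4747, 0.2924, 0.1242]
force: [-0.8, -0.1, -1.1]
finger_force: 25.0
```

```bash
python3 -m jog '[[[0,0,0.001],0],[[0,0,0.001],0],[[0,0,0],0],[[0,0,0],0]]'|egrep 'tool_pos|force'
python3 -m jog '[[[0,0,0.0005],0],[[0,0,0],0],[[0,0,0],0]]'|egrep 'tool_pos|force'
```

```text
tool_pos: [0.4746, 0.2923, 0.1219]
force: [0.3, 0.5, -0.4]
finger_force: 25.0
tool_pos: [0.4747, 0.2924, 0.1215]
force: [0.4, -0.5, 2.1]
finger_force: 25.0
```

```bash
python3 -m jog '[[[0,0,0],0],[[0,0,0],0],[[0,0,0],0],[[0,0,0],0],[[0,0,0],0]]' 1 >/dev/null
python3 -m jog '[[[0,0,0],0],[[0,0,0],0],[[0,0,0],0]]'|egrep 'force|width'
python3 -m jog '[[[0,0,-0.02],0],[[0,0,-0.03],0],[[0,0,-0.03],0],[[0,0,-0.01],0],[[0,0,0],0]]' >/dev/null
python3 - <<'E'
from h import *
togo(.4384,-.0825,.16,75)
for n in("top","side"):
    p,d=capture(n); np.savez(f"pics/{n}4.npz",p=p,d=d); P=cloud(n,d); Z=P[...,2]
    k=(Z>.09)&(Z<.185)&(abs(P[...,0]-.475)<.03)&(abs(P[...,1]-.292)<.03); q=P[k]
    if len(q): print(n,len(q),q.min(0).round(4),q.max(0).round(4))
    m=((Z>.045)&(Z<.07)&(P[...,1]<-.04)&(P[...,0]<.68)&(P[...,0]>.38)&(P[...,1]>-.4)).astype(np.uint8)
    N,l,s,c=cv2.connectedComponentsWithStats(m)
    for i in range(1,N):
        if s[i,4]<40: continue
        q=P[l==i]; r=cv2.minAreaRect((q[:,:2]*1000).astype(np.float32)); q0=np.array(r[0])/1000
        kk=(Z>.012)&(Z<.025)&(np.hypot(P[...,0]-q0[0],P[...,1]-q0[1])<.062); rr=cv2.minAreaRect((P[kk][:,:2]*1000).astype(np.float32))
        print(n,np.round(r[0],1),np.round(r[1],1),round(r[2],1),"plate",np.round(rr[0],1),np.round(rr[1],1),round(rr[2],1))
p,d=capture("top"); cv2.imwrite("pics/t4.png",p[:,:,::-1])
E
```

```text
force: [0.3, 0.7, 0.7]
width: 0.0767
finger_force: 0.0
roll 0.053 shift [-0.0615 -0.372   0.0521] tcp [0.4752 0.2927 0.2126] yaw 78.04 F [ 0.1 -0.3 -0.5] w 0.0939 q1,q7 -44 46 t 16.6 tilt [0.0018 0.0014]
top [ 620.8 -201.9] [28.3 16.8] 0.8 plate [ 620.5 -202.3] [45.2 92.6] 90.0
top [ 599.1 -336.3] [25.6 16.5] 1.5 plate [ 599.8 -337.3] [82.8 44.4] 4.2
top [ 464.4 -187.8] [28.  16.5] 25.4 plate [ 464.3 -188. ] [76.  44.7] 24.9
top [ 463.1 -331.6] [17.3 28.7] 80.6 plate [ 462.8 -333.5] [ 44.9 101.5] 77.0
top [437.2 -82.7] [16.3 27.8] 73.8 plate [437.3 -82.9] [44. 68.] 75.3
```

View pics/t4.png

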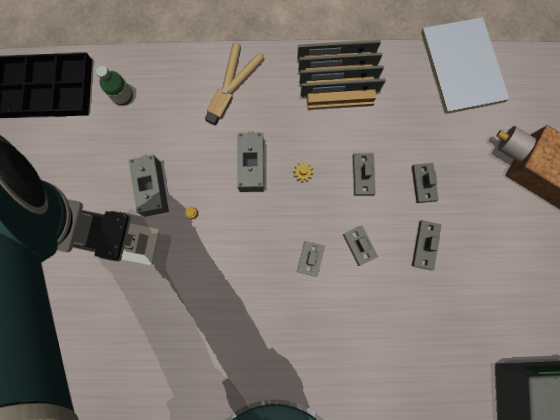

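The top view shows the gripper still over the holder at (137,243). All five covers, the pinion (303,172) and the cap (191,213) are where they were.

```bash
python3 -m jog '[[[0,0,0],0.051],[[-0.006,-0.037,0],0],[[-0.006,-0.037,0],0],[[-0.006,-0.037,0],0],[[-0.006,-0.037,0],0]]' 0 >/dev/null
python3 -m jog '[[[-0.006,-0.037,0],0],[[-0.006,-0.037,0],0],[[-0.006,-0.037,0],0],[[-0.006,-0.037,0],0],[[-0.006,-0.037,0],0]]' >/dev/null
python3 -m jog '[[[-0.006,-0.039,0],0],[[0,0,0.03],0],[[0,0,0.03],0],[[0,0,0.02],0],[[0,0,0],0]]' >/dev/null
python3 - <<'E'
from h import *
togo(.4373,-.0827,.025,75)
p,d=capture("side"); np.savez("pics/side5.npz",p=p,d=d); P=cloud("side",d); Z=P[...,2]
q=P[(Z>.07)&(Z<.19)&(abs(P[...,0]-.475)<.04)&(abs(P[...,1]-.292)<.04)]; 
for z in(.1,.13,.165): w=q[(q[:,2]>z)&(q[:,2]<z+.015)]; print("brush",len(w),w.min(0).round(4),w.max(0).round(4))
cv2.imwrite("pics/s5.png",p[:,:,::-1])
E
```

```text
roll 0.002 shift [-0.0028  0.0007  0.1037] tcp [ 0.435  -0.0826  0.1288] yaw 75.1 F [-0.5 -0.4  1. ] w 0.0472 q1,q7 -17 89 t 18.3 tilt [-0.0055 -0.0008]
brush 39 [0.464  0.2895 0.1041] [0.48   0.3009 0.1148]
brush 61 [0.4638 0.2894 0.1306] [0.4803 0.3014 0.1449]
brush 223 [0.4639 0.2846 0.165 ] [0.4814 0.3012 0.1778]
```

View pics/s5.png

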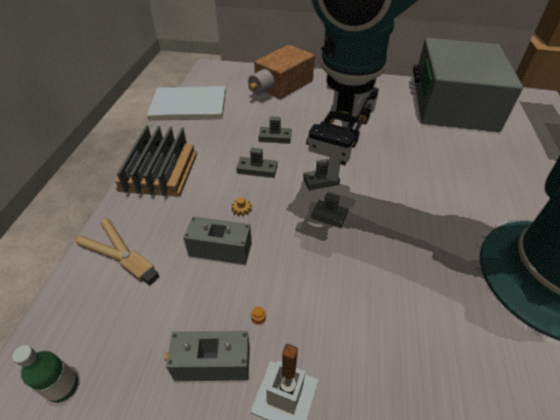

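The side view shows the brush upright in the holder at (288,385). The gripper is above cover_44 at (330,210).

```bash
python3 -m jog '[[[-0.0025,0,0.03],0],[[0,0,0.03],0],[[0,0,0.02],0],[[0,0,0.02],0],[[0,0,0],0]]' >/dev/null
python3 -m jog '[[[0,0,0.003],0],[[0,0,0],0],[[0,0,0],0]]'|egrep 'tool_pos|force'
python3 -c "from h import *; togo(.4373,-.0827,.025,75.1)"
```

```text
tool_pos: [0.4401, -0.0832, 0.0294]
force: [-0.2, -0.2, 0.4]
finger_force: 0.0
roll 0.0 shift [ 0.0029 -0.0003  0.0044] tcp [ 0.4401 -0.0832  0.0294] yaw 75.12 F [-0.2 -0.2  0.4] w 0.0471 q1,q7 -13 97 t 19.1 tilt [0.0015 0.0001]
```

```bash
python3 -m jog '[[[0,0,0.003],0],[[0,0,0],0],[[0,0,0],0],[[0,0,0],0],[[0,0,0],0]]'|egrep 'tool_pos|force'
python3 -c "from h import *; togo(.4373,-.0827,.025,75.1)"
```

```text
tool_pos: [0.4395, -0.0832, 0.0255]
force: [-0.3, 0.8, 0.1]
finger_force: 0.0
roll 0.0 shift [ 0.0023 -0.      0.0005] tcp [ 0.4395 -0.0832  0.0255] yaw 75.11 F [-0.3  0.8  0.1] w 0.0468 q1,q7 -12 97 t 19.6 tilt [ 0.0001 -0.0001]
```

```bash
python3 -m jog '[[[0.0015,0,0.001],0],[[0,0,0],0],[[0,0,0],0],[[0,0,0],0],[[0,0,0],0]]' -1 40 >/dev/null
python3 -m jog '[[[0,0,0],0],[[0,0,0],0],[[0,0,0],0],[[0,0,0],0],[[0,0,0],0]]'|egrep 'tool_pos|force|width'
python3 -m jog '[[[0,0,-0.02],0],[[0,0,-0.03],0],[[0,0,-0.03],0],[[0,0,-0.03],0],[[0,0,-0.02],0]]' >/dev/null
python3 -m jog '[[[0,0,0],0],[[0,0,0],0],[[0,0,0],0]]'|egrep 'tool_pos|force|width'
python3 -c "from h import *; togo(.644,.0428,.16,90)"
```

```text
tool_pos: [0.438, -0.0828, 0.0245]
force: [0.7, 0.0, -1.1]
width: 0.0161
finger_force: 40.0
tool_pos: [0.4375, -0.0827, 0.1535]
force: [0.2, -0.8, -1.4]
width: 0.0156
finger_force: 40.0
roll -0.26 shift [-0.2065  0.1255 -0.0069] tcp [ 0.4375 -0.0827  0.1535] yaw 75.12 F [ 0.2 -0.8 -1.4] w 0.0156 q1,q7 -19 88 t 21.4 tilt [-0.0016 -0.0002]
```

```bash
python3 -m jog '[[[0,0,0],-0.13],[[0,0,0],-0.13],[[-0.03,0.018,0],0],[[-0.03,0.018,0],0],[[-0.03,0.018,0],0]]' >/dev/null
python3 -m jog '[[[-0.03,0.018,0],0],[[-0.03,0.018,0],0],[[-0.03,0.018,0],0],[[-0.026,0.018,0],0],[[0,0,0.02],0]]' >/dev/null
python3 -m jog '[[[0,0,0],0],[[0,0,0],0],[[0,0,0],0],[[0,0,0],0],[[0,0,0],0]]' >/dev/null
cat >> h.py <<'E'
def hover(cx,cy,zt,tag,peg):
    """compare held cover (underside near zt) with dock top below, same views"""
    for n in("side","top"):
        p,d=capture(n); np.savez(f"pics/{n}{tag}.npz",p=p,d=d); P=cloud(n,d); Z=P[...,2]; near=np.hypot(P[...,0]-cx,P[...,1]-cy)<.075
        for nm,lo,hi in(("plate top",zt+.014,zt+.022),("plate side",zt+.001,zt+.016),("dock",.055,.064),("docknear",.02,.055)):
            q=P[near&(Z>lo)&(Z<hi)]
            if len(q)>30:
                r=cv2.minAreaRect((q[:,:2]*1000).astype(np.float32)); print(n,nm,len(q),np.round(r[0],1),np.round(r[1],1),round(r[2],1))
        u,v=proj(n,[cx,cy,zt])[0]; x0,y0=int(max(u-65,0)),int(max(v-60,0))
        cv2.imwrite(f"pics/{n}{tag}.png",cv2.resize(p[y0:y0+115,x0:x0+130,::-1],None,fx=5,fy=5,interpolation=cv2.INTER_CUBIC)); print(n,"crop",x0,y0)
E
python3 - <<'E'
from h import *
togo(.644,.0428,.1265,90); hover(.644,.043,get_obs()["tool_pos"][2]-.0245,"6",.044)
E
```

```text
roll -0.0 shift [ 0.0001 -0.0003  0.0086] tcp [0.6441 0.0431 0.1351] yaw 90.0 F [ 0.5  0.3 -1. ] w 0.0158 q1,q7 -22 93 t 22.9 tilt [0.0008 0.0002]
side plate top 516 [644.8  43.7] [69.5 45. ] 2.0
side plate side 310 [644.7  43.1] [68.8 45.4] 0.2
side dock 1166 [645.8  44.3] [117.3  56.1] 1.4
side docknear 901 [649.3  52.2] [131.9  53.4] 7.6
side crop 149 152
top crop 183 91
```

View pics/side6.png

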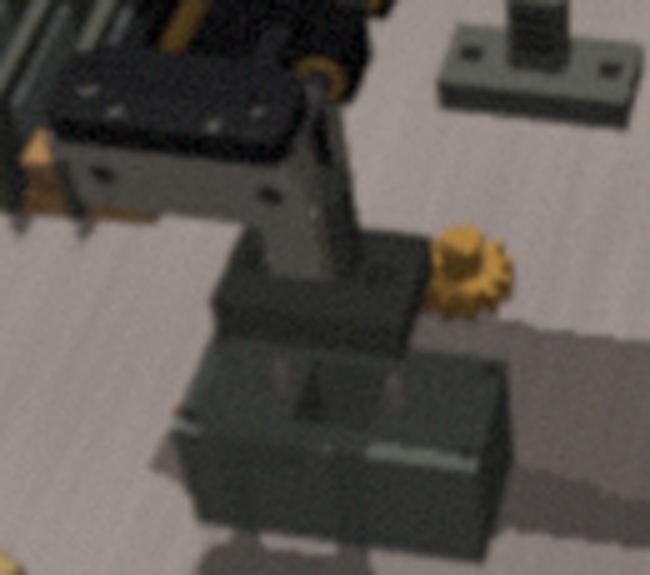

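The crop shows the cover hovering parallel over dock_44, with both pegs visible at (280,380) and (395,390). It is within 1 mm of the dock centre.

```bash
python3 -m jog '[[[-0.0007,0,0.015],0],[[0,0,0.015],0],[[0,0,0.003],0],[[0,0,0],0],[[0,0,0],0]]'|egrep 'tool_pos|^force'
python3 -m jog '[[[0,0,0.002],0],[[0,0,0.002],0],[[0,0,0],0],[[0,0,0],0]]'|egrep 'tool_pos|^force'
python3 -c "from h import *; togo(.6448,.0433,.0845,90)"
```

```text
tool_pos: [0.6448, 0.0431, 0.1015]
force: [-0.1, 0.1, -1.3]
tool_pos: [0.6448, 0.0432, 0.0976]
force: [0.9, 0.1, -0.1]
roll 0.0 shift [-0.      0.0001  0.0131] tcp [0.6448 0.0432 0.0976] yaw 90.01 F [ 0.9  0.1 -0.1] w 0.0156 q1,q7 -21 94 t 23.9 tilt [ 0.0001 -0.0001]
```

```bash
python3 -m jog '[[[0,0,0.002],0],[[0,0,0.002],0],[[0,0,0],0],[[0,0,0],0]]'|egrep 'tool_pos|^force'
python3 -m jog '[[[0,0,0.002],0],[[0,0,0.002],0],[[0,0,0],0],[[0,0,0],0]]'|egrep 'tool_pos|^force'
```

```text
tool_pos: [0.6447, 0.0432, 0.0934]
force: [0.4, 0.1, -0.9]
tool_pos: [0.6447, 0.0432, 0.0894]
force: [0.1, -0.3, -1.4]
```

```bash
python3 -m jog '[[[0,0,0.002],0],[[0,0,0.002],0],[[0,0,0],0],[[0,0,0],0]]'|egrep 'tool_pos|^force'
python3 -m jog '[[[0,0,0.001],0],[[0,0,0.001],0],[[0,0,0],0],[[0,0,0],0]]'|egrep 'tool_pos|^force'
```

```text
tool_pos: [0.6447, 0.0432, 0.0854]
force: [-0.9, -0.3, -0.4]
tool_pos: [0.6449, 0.0432, 0.0845]
force: [-6.2, 0.5, 14.5]
```

```bash
python3 -m jog '[[[0,0,0],0],[[0,0,0],0],[[0,0,0],0],[[0,0,0],0],[[0,0,0],0]]' 0 >/dev/null
python3 -m jog '[[[0,0,0],0],[[0,0,0],0]]'|egrep 'tool_pos|^force|width'
python3 -m jog '[[[0,0,-0.02],0],[[0,0,-0.03],0],[[0,0,-0.03],0],[[0,0,-0.03],0],[[0,0,-0.01],0]]' >/dev/null
cat > chk.py <<'E'
from h import *
def chk(tag):
    for n in("top","side"):
        p,d=capture(n); np.savez(f"pics/{n}{tag}.npz",p=p,d=d); P=cloud(n,d); Z=P[...,2]
        for nm,cx,cy,lo,hi,r in(("pl44",.645,.043,.070,.09,.045),("rib44",.645,.043,.112,.135,.03),("pl60",.597,.2625,.070,.09,.055),("rib60",.597,.2625,.112,.135,.03),("c44",.437,-.083,.012,.025,.06),("c60",.599,-.337,.012,.025,.06),("c68",.620,-.202,.012,.025,.06),("c52",.464,-.188,.012,.025,.06),("c76",.463,-.333,.012,.025,.06)):
            q=P[(np.hypot(P[...,0]-cx,P[...,1]-cy)<r)&(Z>lo)&(Z<hi)]
            if len(q)>20: R=cv2.minAreaRect((q[:,:2]*1000).astype(np.float32)); print(n,nm,len(q),np.round(R[0],1),np.round(R[1],1),round(R[2],1),"z",np.percentile(q[:,2],[5,50,95]).round(4))
E
python3 - <<'E'
from chk import *
chk("7"); togo(.5995,-.3375,.2,94.5)
E
```

```text
tool_pos: [0.6448, 0.0432, 0.0835]
force: [-0.4, -0.1, 0.6]
width: 0.0468
top c60 541 [ 599.9 -337.4] [82.9 45. ] 5.0 z [0.0138 0.0175 0.0207]
top c68 644 [ 620.7 -202.3] [45.1 92.2] 89.8 z [0.0145 0.0176 0.0206]
top c52 544 [ 464.4 -188.2] [75.9 45. ] 25.2 z [0.0142 0.0174 0.0205]
top c76 736 [ 462.5 -333.4] [ 44.9 101.2] 77.2 z [0.0142 0.0175 0.0207]
side pl44 635 [645.4  42.9] [46.9 69.3] 89.3 z [0.0718 0.0776 0.0848]
side rib44 159 [645.2  42.9] [27.8 17.7] 2.3 z [0.1134 0.1212 0.1229]
side pl60 39 [596.6 262.7] [65.6  7.5] 11.9 z [0.0705 0.0722 0.0752]
side c60 335 [ 602.5 -336.7] [85.2 51.7] 6.4 z [0.0133 0.0178 0.021 ]
side c68 458 [ 622.8 -203.9] [92.5 48.2] 0.6 z [0.0136 0.0178 0.0203]
side c52 390 [ 466.3 -190.1] [77.3 46.7] 25.0 z [0.0134 0.0178 0.0204]
side c76 425 [ 465.2 -333.7] [ 48.  100.3] 77.5 z [0.0135 0.0181 0.0205]
roll -0.078 shift [ 0.0756 -0.376   0.0044] tcp [0.6453 0.0433 0.2048] yaw 90.02 F [ 0.2 -0.1 -0.1] w 0.0469 q1,q7 -23 92 t 26.9 tilt [0.0023 0.0004]
```

```bash
python3 -m jog '[[[0,0,0],-0.083],[[0.0076,-0.0375,0],0],[[0.0076,-0.0375,0],0],[[0.0076,-0.0375,0],0],[[0.0076,-0.0375,0],0]]' >/dev/null
python3 -m jog '[[[0.0076,-0.0375,0],0],[[0.0076,-0.0375,0],0],[[0.0076,-0.0375,0],0],[[0.0076,-0.0375,0],0],[[0.0076,-0.0375,0],0]]' >/dev/null
python3 -m jog '[[[0.0076,-0.0375,0],0],[[0,0,0.03],0],[[0,0,0.03],0],[[0,0,0.03],0],[[0,0,0],0]]' >/dev/null
python3 -m jog '[[[0,0,0],0],[[0,0,0],0],[[0,0,0],0]]' >/dev/null
python3 -c "from chk import *; chk('8'); togo(.6005,-.337,.025,94.8)"|egrep 'c60|roll'
```

```text
top c60 395 [ 599.2 -336.7] [82.4 44.3] 4.4 z [0.0137 0.0174 0.0206]
side c60 335 [ 602.5 -337. ] [85.1 47.6] 5.9 z [0.0132 0.018  0.0208]
roll -0.0 shift [0.0002 0.     0.0896] tcp [ 0.6006 -0.337   0.1146] yaw 94.78 F [-0.4  0.8 -0.5] w 0.0472 q1,q7 11 134 t 28.8 tilt [ 0.0015 -0.0007]
```

```bash
python3 -m jog '[[[0,0,0.03],0],[[0,0,0.03],0],[[0,0,0.02],0],[[0,0,0.0095],0],[[0,0,0],0]]' >/dev/null
python3 -m jog '[[[0,0,0],0],[[0,0,0],0],[[0,0,0],0]]' >/dev/null
python3 -c "from h import *; togo(.6005,-.337,.0245,94.8)"
```

```text
roll -0.0 shift [0.0002 0.     0.0006] tcp [ 0.6007 -0.337   0.0251] yaw 94.77 F [ 0.1  1.8 -0.8] w 0.0469 q1,q7 12 136 t 29.6 tilt [ 0.0013 -0.0006]
```

```bash
python3 -m jog '[[[0,0,0.0005],0],[[0,0,0],0],[[0,0,0],0],[[0,0,0],0],[[0,0,0],0]]' -1 40 >/dev/null
python3 -m jog '[[[0,0,0],0],[[0,0,0],0],[[0,0,0],0],[[0,0,0],0],[[0,0,0],0]]'|egrep 'tool_pos|force|width'
python3 -m jog '[[[0,0,-0.02],0],[[0,0,-0.04],0],[[0,0,-0.04],0],[[0,0,-0.04],0],[[0,0,-0.03],0]]' >/dev/null
python3 -m jog '[[[0,0,0],0],[[0,0,0],0],[[0,0,0],0]]'|egrep 'force|width'
python3 -c "from h import *; togo(.5967,.2627,.195,100.8)"
```

```text
tool_pos: [0.6002, -0.3368, 0.0235]
force: [0.1, -0.9, -0.0]
width: 0.0158
finger_force: 40.0
force: [0.2, 0.6, -2.0]
width: 0.0158
finger_force: 40.0
roll -0.105 shift [-0.1094  0.589  -0.0025] tcp [ 0.5997 -0.3364  0.1921] yaw 94.77 F [ 0.2  0.6 -2. ] w 0.0158 q1,q7 10 132 t 31.4 tilt [-0.0017  0.0008]
```

```bash
python3 -m jog '[[[0,0,0],-0.105],[[-0.0073,0.039,0],0],[[-0.0073,0.039,0],0],[[-0.0073,0.039,0],0],[[-0.0073,0.039,0],0]]' >/dev/null
python3 -m jog '[[[-0.0073,0.039,0],0],[[-0.0073,0.039,0],0],[[-0.0073,0.039,0],0],[[-0.0073,0.039,0],0],[[-0.0073,0.039,0],0]]' >/dev/null
python3 -m jog '[[[-0.0073,0.039,0],0],[[-0.0073,0.039,0],0],[[-0.0073,0.039,0],0],[[-0.0073,0.039,0],0],[[-0.0073,0.039,0],0]]' >/dev/null
python3 -m jog '[[[-0.0073,0.042,0],0],[[0,0,0.03],0],[[0,0,0.027],0],[[0,0,0],0],[[0,0,0],0]]' >/dev/null
python3 -m jog '[[[0,0,0],0],[[0,0,0],0],[[0,0,0],0]]' >/dev/null
python3 - <<'E'
from h import *
togo(.5967,.2627,.135,100.8); hover(.5967,.2627,get_obs()["tool_pos"][2]-.0235,"9",.06)
E
```

```text
roll -0.001 shift [0.0011 0.0016 0.0024] tcp [0.5981 0.2613 0.1374] yaw 100.77 F [ 0.4  0.2 -1. ] w 0.0156 q1,q7 -37 82 t 33.6 tilt [0.0011 0.0006]
side plate top 726 [599.  260.4] [83.  45.4] 11.2
side plate side 182 [572.  255.2] [27.8 45.3] 10.5
side dock 1505 [596.9 262.7] [115.9  56.2] 10.7
side docknear 813 [602.7 264.6] [128.2  54.5] 11.1
side crop 137 272
top plate top 380 [586.8 259.1] [61.7 44.2] 9.0
top plate side 197 [586.6 258.7] [62.5 44.6] 8.6
top dock 570 [581.9 261. ] [89.6 53.9] 11.7
top docknear 247 [583.5 260.6] [92.3 52.7] 10.9
top crop 72 116
```

View pics/side9.png

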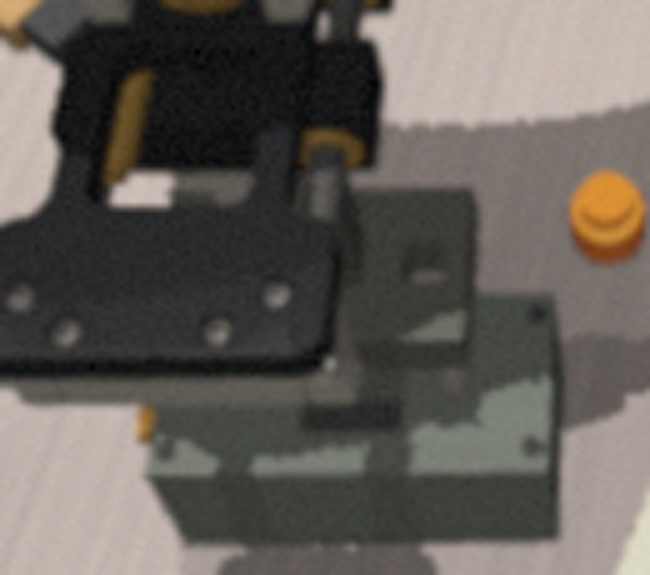

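The crop shows the cover about 2 mm off dock_60's centre, with its right hole at (425,265) and the peg at (455,378). Correct this, then go lower.

```bash
python3 -m jog '[[[0.0015,0.002,0.015],0],[[0,0,0.015],0],[[0,0,0.005],0],[[0,0,0],0],[[0,0,0],0]]' >/dev/null
python3 -m jog '[[[0,0,0],0],[[0,0,0],0],[[0,0,0],0]]'|egrep 'tool_pos|^force'
python3 - <<'E'
from h import *
togo(.5967,.2627,.1,100.8); hover(.5967,.2627,get_obs()["tool_pos"][2]-.0235,"10",.06)
E
```

```text
tool_pos: [0.596, 0.2631, 0.1018]
force: [0.4, 0.2, -1.9]
roll -0.0 shift [-0.0006 -0.0005  0.0018] tcp [0.596  0.2631 0.1018] yaw 100.78 F [ 0.4  0.2 -1.9] w 0.0159 q1,q7 -37 82 t 34.5 tilt [0.0005 0.0002]
side plate top 691 [597.2 262.1] [83.5 45.9] 11.4
side plate side 165 [570.3 257. ] [29.1 45.3] 11.7
side dock 678 [596.1 262.2] [114.2  56.2] 10.8
side docknear 725 [582.9 282.7] [128.  49.] 35.5
side crop 140 282
top plate top 347 [584.6 261. ] [60.8 43.5] 11.4
top plate side 163 [584.8 260.2] [61.3 43.2] 10.7
top dock 380 [575.3 259.9] [75.8 53.7] 11.0
top docknear 216 [570.1 239.4] [44.6 96.1] 67.9
top crop 77 120
```

```bash
python3 -m jog '[[[0,0,0.002],0],[[0,0,0.002],0],[[0,0,0.002],0],[[0,0,0],0],[[0,0,0],0]]'|egrep 'tool_pos|^force'
python3 -m jog '[[[0,0,0.002],0],[[0,0,0.001],0],[[0,0,0],0],[[0,0,0],0]]'|egrep 'tool_pos|^force'
```

```text
tool_pos: [0.5958, 0.2629, 0.0954]
force: [0.8, -0.3, -1.0]
tool_pos: [0.5958, 0.263, 0.0925]
force: [0.3, -0.2, -1.3]
```

```bash
python3 -m jog '[[[0,0,0.002],0],[[0,0,0.002],0],[[0,0,0],0],[[0,0,0],0]]'|egrep 'tool_pos|^force'
python3 -m jog '[[[0,0,0.002],0],[[0,0,0.001],0],[[0,0,0],0],[[0,0,0],0]]'|egrep 'tool_pos|^force'
```

```text
tool_pos: [0.5958, 0.263, 0.0884]
force: [0.7, -1.0, -0.9]
tool_pos: [0.5958, 0.263, 0.0854]
force: [-0.1, 0.3, -1.2]
```

```bash
python3 -m jog '[[[0,0,0.001],0],[[0,0,0.001],0],[[0,0,0],0],[[0,0,0],0]]'|egrep 'tool_pos|^force'
python3 -m jog '[[[0,0,0.001],0],[[0,0,0],0],[[0,0,0],0]]'|egrep 'tool_pos|^force'
```

```text
tool_pos: [0.5959, 0.263, 0.0835]
force: [0.1, -0.5, 1.0]
tool_pos: [0.596, 0.263, 0.0835]
force: [-7.1, -3.2, 15.8]
```

Seated with 16 N at the expected height. Release and retreat away from everything.

```bash
python3 -m jog '[[[0,0,0],0],[[0,0,0],0],[[0,0,0],0],[[0,0,0],0],[[0,0,0],0]]' 0 >/dev/null
python3 -m jog '[[[0,0,0],0],[[0,0,0],0]]'|egrep 'tool_pos|^force|width'
python3 -m jog '[[[0,0,-0.02],0],[[0,0,-0.03],0],[[0,0,-0.04],0],[[0,0,-0.04],0],[[0,0,-0.03],0]]' >/dev/null
python3 -m jog '[[[0.02,-0.04,0],0],[[0.02,-0.04,0],0],[[0.02,-0.04,0],0],[[0.01,-0.03,0],0],[[0,0,0],0]]' >/dev/null
python3 -m jog '[[[0,0,0],0],[[0,0,0],0],[[0,0,0],0],[[0,0,0],0]]' 
python3 - <<'E'
from chk import *
chk("11"); togo(.5,.1,.25,90)
for n in("top","side"):
    f=np.load(f"pics/{n}11.npz"); cv2.imwrite(f"pics/{n}11.png",f["p"][:,:,::-1]); P=cloud(n,f["d"]); Z=P[...,2]
    for nm,cx,cy,lo,hi,r in(("pinion",.627,-.071,.012,.04,.035),("cap",.539,.1745,.012,.035,.025),("brush",.4745,.2925,.165,.185,.03),("brushlow",.4745,.2925,.1,.12,.03)):
        q=P[(np.hypot(P[...,0]-cx,P[...,1]-cy)<r)&(Z>lo)&(Z<hi)]
        if len(q)>5: R=cv2.minAreaRect((q[:,:2]*1000).astype(np.float32)); print(n,nm,len(q),np.round(R[0],1),np.round(R[1],1),q[:,2].max().round(3))
E
```

```text
tool_pos: [0.5958, 0.2629, 0.0824]
force: [1.1, -0.4, -0.6]
width: 0.0468
time: 39.15
tool_pos: [0.5552, 0.1034, 0.2423]
ee_rot: [[-0.982, -0.188, -0.0], [-0.188, 0.982, -0.0], [0.0, -0.0, -1.0]]
force: [0.2, -0.3, 0.3]
width: 0.0471
finger_force: 0.0
top pl44 112 [644.1  23. ] [67.4 12.2] 8.4 z [0.074  0.0775 0.0799]
top c68 648 [ 620.5 -202.7] [45.8 91.5] 89.9 z [0.014  0.0175 0.0204]
top c52 547 [ 464.3 -188. ] [75.9 44.9] 24.8 z [0.0145 0.0175 0.0203]
top c76 738 [ 462.6 -333.2] [ 45.  101.4] 77.5 z [0.0143 0.0176 0.0207]
side pl44 628 [645.4  43.1] [46.4 68.6] 89.6 z [0.0716 0.0776 0.0848]
side rib44 159 [644.9  42.4] [18.3 28.2] 90.0 z [0.1135 0.1211 0.1227]
side pl60 1450 [597.3 261.9] [83.9 45.9] 10.0 z [0.0725 0.0777 0.0801]
side rib60 279 [597.  262.4] [27. 17.] 8.9 z [0.1144 0.1215 0.123 ]
side c52 392 [ 466.2 -189.6] [76.7 46.9] 25.7 z [0.0133 0.0178 0.0209]
side c76 422 [ 464.9 -333.2] [ 48.8 100.8] 75.3 z [0.0134 0.018  0.0205]
roll 0.189 shift [ 0.0552 -0.003  -0.0077] tcp [0.5552 0.103  0.2423] yaw 100.82 F [ 0.9 -0.3  0.3] w 0.0468 q1,q7 -30 93 t 39.2 tilt [-0.0002 -0.0002]
top pinion 206 [627.5 -70.6] [40.4 41.2] 0.034
side pinion 191 [629.7 -65.6] [32.3 43. ] 0.032
side cap 176 [539.8 176.1] [24.6 19.9] 0.028
side brush 215 [472.1 292.3] [16.4 16. ] 0.178
side brushlow 62 [469.7 296.7] [19.1  8.8] 0.12
```

View pics/side11.png

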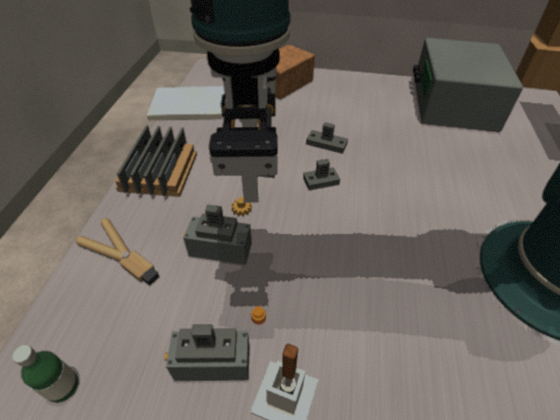

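View pics/top11.png

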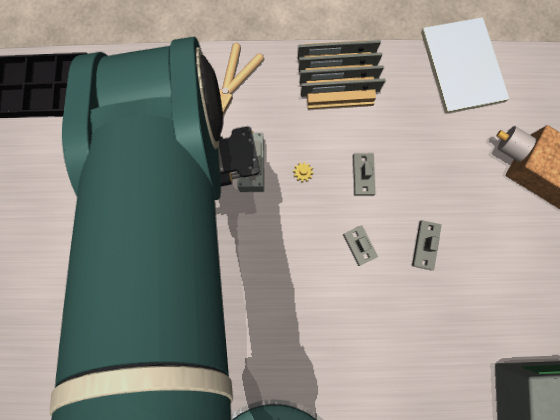

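Both covers are seated flat: plate tops at 78 mm and rib tops at 122 mm. In the side view they sit at (215,215) and (203,335), with the brush upright at (288,370). The spare covers, pinion and cap have not moved.

```bash
python3 -c "from bench import *; print(hand_in())"
```

```text
the job is handed in; nothing more can be done
None
```

I handed the job in at about 39 s: dock_44 then dock_60 (the only two docks present) each got two full brush strokes and their matching cover, pressed home flat; the brush stands upright in its holder, and the spare covers, pinion and sensor cap stayed put.

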